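# Load the battery stick into the counter pump's spring bay

### The job

The cordless drinks pump on the counter needs its battery: take the thicker battery stick from its white cradle, press its flat end against the sprung contact plate in the pump's empty bay with the button end held higher, then tip the button end down past the fixed end wall so that the stick lies fully home on its rests, and let go. Leave the slim stick and the loose bay cover where they are.

Things in the scene. Friction and masses are not known exactly. Their poses are not given: they have to be found in the camera images.
- stick_mid (a point): Centre of the thicker battery stick: a black cylinder 30 mm in diameter and 110 mm long overall, about 0.17 kg. Own x runs along it towards the end with the button (a steel stud 13.5 mm across standing out 3 mm, included in the 110 mm); the other end (-x) is flat steel. At the start it lies in one of two white cradles, axis 36 mm above the table, button to the robot's right within 25 deg.
- stick_button (a point): Outer face centre of the stick's button, 55 mm from the centre along its own +x.
- stick_flat (a point): Centre of the stick's flat end, 55 mm from the centre along its own -x.
- cradle: White cradle under the thicker stick: plate 126 mm (own x, along the stick) x 56 x 10 mm with two V rests (18 mm long, centred at own x = -34 and +34 mm, tops 32 mm above the table). Between the rests 50 mm of the stick is bare and fingers can reach down to the plate, 10 mm above the table. Origin: centre of the underside. Fixed. The slim stick lies in another such cradle, nearer or farther.
- bay_seat (a point): Where the stick's centre lies when home in the pump's bay, 36.2 mm above the table. x runs along the bay from the sprung plate to the fixed end wall (button end goes to +x; the robot's right within 25 deg), z up. The stick then lies on two V rests (18 mm long, centred at x = -34 and +34 mm, tops 4 mm below this point); between them fingers have room down to a base plate 26 mm below this point.
- dock: The cordless pump with its open bay, fixed. Origin on the table 36.2 mm below bay_seat, same axes. Face of the fixed end wall (44 mm wide) at x = +55 mm, its top 44 mm above the table. Pump housing at x = +81 to +167 mm, 84 mm wide, 64 mm high with its cap. Behind the sprung plate, from x = -71 to -86 mm, stands a block 52 mm high. Base plate 84 mm wide, 10 mm thick.
- contact_face (a point): Point on the sprung steel plate's face (which looks to the dock's +x) at the height of bay_seat; moves with the plate. Plate 26 mm wide, from 18 mm below to 12 mm above this point. Along the dock's x the face is at -49 mm when free, -55 mm with the stick home, -61 mm at its stop.
- contact (a joint): Travel of the sprung contact plate in m: 0 free, grows as it is pushed towards the dock's -x, 0.006 with the stick home, 0.012 at its stop. The spring pushes with 1.6 N at 0, 4 N at 0.006 and 6.4 N at 0.012.
- slim_mid (a point): Centre of the slim battery stick, 20 mm in diameter, 90 mm long, in the other white cradle; leave it.
- cover: The bay's removed cover, a grey plate 45 x 125 x 5 mm lying flat; leave it. Origin: centre of the underside.
Not all that is in view belongs to the job. Leave any green or yellow look-alike of the part that bears stick_mid alone.

How it is judged:
By the outcome, as a careful person would: the job done as asked, in the order asked, and still so for the second after the job is handed in, with the robot touching nothing.
It also fails if it takes over 48 s, if anything falls off the work surface, if the arm or the gripper's body presses on something with over 40 N, if the wrist force passes 120 N, or if a joint passes its speed limit or range.

### The arm

A 6-joint arm with a two-finger parallel gripper is mounted at the origin on the work surface. World frame = base frame: x ahead of the robot, y to its left, z up, the work surface at z = 0. Lengths are in m, angles in rad, forces in N, time in s.
With the tool pointing down it reaches from about 0.25 to 0.775 m from the base axis. Payload 8.9 kg.
Tool frame: the origin (TCP) lies at the very end of the fingers, on their centre line; the grasp point (between the pads) lies 19 mm behind it; z points along the fingers, y is the line along which they close (so a half turn about z gives the same grasp; the last joint's range is limited). The gripper opens to 85 mm and grips with 20 to 120 N. Pads are 22 mm wide; open, the fingers measure 114 mm over their backs; the gripper's body (76 mm by 85 mm) begins 54 mm behind the grasp point. The pads swing forward as they close: fully open they stand 13 mm farther back than shut.
Start: joints at [-1.401, 0.291, -0.153, 1.127, 0, 1.431], TCP at [0.16, -0.5, 0.231] pointing down, gripper open.
Joint ranges: [-2.52, 2.52], [-0.91, 1.74], [-1.3, 1.37], [-1.96, 2.02], [-1.52, 1.47], [-3.14, 3.14]. Speed limits (rad/s): [2.22, 2.22, 2.79, 3.14, 3.14, 3.14].

### API

Orientations are given as a unit quaternion [x, y, z, w].
In Python, from station import manip gives the robot as it stands. The module is installed in compiled form; this text tells all that it offers.
- The arm moves only by the shell command python3 -m crank 'ROWS' [FORCE]. ROWS is JSON, a list of rows, each a list of 3 entries, a list of its own where there are three numbers: the gripper's target within -1 to 1 (fully open at 1, half-way at 0, shut at -1), then the shift along the tool's x, y, z in m, then the turn, a rotation vector about the tool's x, y, z in degrees. A call has 1 to 10 rows; each row is the pose to reach, as a shift and turn from the pose commanded when the call began, along the tool's axes at that moment; what a row does not reach only later rows make up. A row lasts 1/12 s, in which the tool goes at most 41.7 mm and 7.16 degrees, less where a joint would pass 70% of its speed; a pose out of reach is approached as far as the arm can. A call with a gripper value outside its range is refused whole. The fingers move at their own pace and stop on an object; FORCE is the grip in N (left out, the last holds). Time passes only in rows, so rows that repeat a pose let the fingers close. It gives the time, the measured TCP pose, the force, the opening and the grip force at its end, in the units of the state.
- manip.get_obs(): the state, without advancing time (a new reading comes with each control period).
- manip.camera(name): name is "scene" or "top"; returns (picture, depth): 420x560x3 uint8, red, green, blue; 420x560 float32, m along the optical axis (not along the pixel's ray), 0 where there is no reading.
- manip.camera_info(name): a dict with "vfov" (degrees; the focal length in pixels is half the picture's height over the tangent of half this angle, whatever the lens; pixels are square), "cx", "cy" (the principal point, pixels), "R" (3x3) and "t" (3): a world point X has camera coordinates R X + t. Camera axes: x right, y down, z forward; pixel columns grow to the right and rows downward; lengths in m; the calibration is good to about 2 mm. A picture is of the moment at which its call begins. camera_info takes no time and is no camera call.
- manip.hand_in(): hands the job in; it is judged then, once.
The state is a dict: "time": time; "joints": joint angles; "joint_velocities": joint speeds; "effort": joint torques, N m; "eef_pos": TCP position; "tool_rot": TCP orientation; "ft_force": force on the tool from outside, world axes, zero at the start; "wrist_torque": the same for the moment, N m; "grip_width": finger opening in m; "finger_force": force on a finger pad.
Only numpy, scipy, OpenCV 4.12 (cv2) and the standard library are available. Lean on these libraries where they do the work, as an engineer would, in place of code of your own. Each camera call takes 0.05 s, during which the arm holds its last target. There are 200 camera calls.

## Working session

There is one attempt and no reset: what is moved stays moved. The work goes in short steps, Python scripts to look and compute and a shell command to move; the robot and the scene stay as the last step left them, time stands still between calls to the robot, and variables do not carry over. Pictures are saved under pics/ and viewed, at most 10 in all, crops included, and the job is handed in when it is done.

```bash
mkdir -p pics
cat > h.py <<'E'
import numpy as np, cv2
from station import manip
from scipy.spatial.transform import Rotation as R
def snap(n,f):
    p,d=manip.camera(n); cv2.imwrite(f'pics/{f}.png',p[:,:,::-1]); np.save(f'pics/{f}.npy',d); return p,d
def cam(n):
    c=manip.camera_info(n); f=210/np.tan(np.radians(c['vfov'])/2); return f,c['cx'],c['cy'],np.array(c['R']),np.array(c['t'])
def world(n,u,v,d):
    f,cx,cy,Rm,t=cam(n); return Rm.T@(np.array([(u-cx)/f*d,(v-cy)/f*d,d])-t)
def pix(n,X):
    f,cx,cy,Rm,t=cam(n); c=Rm@X+t; return c[0]/c[2]*f+cx,c[1]/c[2]*f+cy
def onplane(n,u,v,z):
    f,cx,cy,Rm,t=cam(n); o=-Rm.T@t; r=Rm.T@np.array([(u-cx)/f,(v-cy)/f,1]); return o+r*(z-o[2])/r[2]
E
python3 - <<'E'
from h import *
for n in('scene','top'):
    snap(n,n+'0'); print(n,manip.camera_info(n))
o=manip.get_obs(); print(o)
E
```

```text
scene {'vfov': 46.999069353967734, 'cx': 283.85668358025094, 'cy': 204.38826212933384, 'R': array([[-0.78197618,  0.623282  , -0.00572812],
       [ 0.50666984,  0.63026708, -0.58825936],
       [-0.36304122, -0.46290707, -0.80865203]]), 't': array([ 0.35370637, -0.28214045,  1.18562243])}
top {'vfov': 46.29228890420549, 'cx': 269.63824751084206, 'cy': 208.13457703229562, 'R': array([[-0.02717284, -0.99932207,  0.02484009],
       [-0.98806401,  0.02308089, -0.15230492],
       [ 0.15162834, -0.02868215, -0.98802135]]), 't': array([0.07015802, 0.53301063, 0.95261168])}
{'time': 0.1, 'joints': array([-1.40131474e+00,  2.91198796e-01, -1.54025311e-01,  1.12667804e+00,
        1.08846511e-05,  1.43150594e+00]), 'joint_velocities': array([-1.23154280e-03, -9.14980129e-04,  2.54243978e-03, -1.01084460e-04,
       -6.91258427e-05,  1.80303864e-03]), 'effort': array([ 1.76611196e-03, -5.37978637e+01,  3.31919825e+01,  9.37288773e-03,
       -1.94049735e-04, -5.72454681e-06]), 'eef_pos': array([ 0.15949086, -0.49980144,  0.23081232]), 'tool_rot': array([ 9.88105986e-01,  1.53773389e-01, -2.90449190e-06, -5.52929571e-04]), 'ft_force': array([-0.23473226, -0.34524161, -1.03468185]), 'wrist_torque': array([ 0.02233079, -0.01571634,  0.06708124]), 'finger_force': 0.0, 'grip_width': 0.08544380687778144}
```

View pics/top0.png

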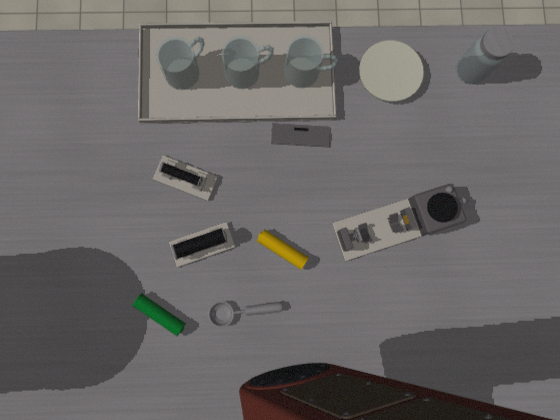

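View pics/scene0.png

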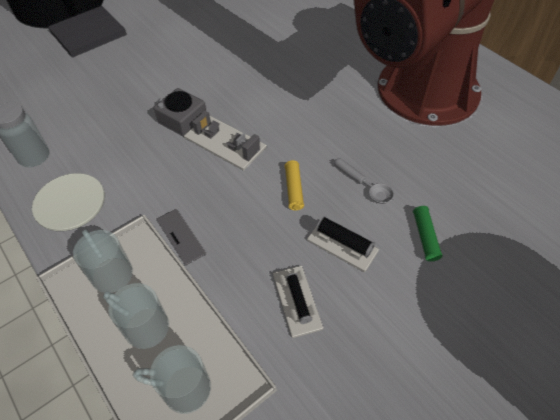

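Top view: black stick in cradle at (201,243), thicker, lying along its cradle. A second, slimmer one is in the farther cradle at (183,174). Green (160,314) and yellow (283,249) are look-alikes. The pump bay is at about (378,229) with its housing at (440,208), and the cover is at (301,135). The nearer black stick fits; I'll confirm it in enlarged crops.

Run:
```python
import cv2,numpy as np
t=cv2.imread('pics/top0.png');s=cv2.imread('pics/scene0.png')
def c(im,x,y,w,h): return cv2.resize(im[y:y+h,x:x+w],(400,300),interpolation=cv2.INTER_CUBIC)
# scale 4 : 100x75
a=np.vstack([np.hstack([c(t,150,205,100,75),c(t,325,190,100,75)]),np.hstack([c(s,295,205,100,75),c(s,180,100,100,75)])])
cv2.imwrite('pics/c1.png',cv2.convertScaleAbs(a,alpha=1.6,beta=10))
```

```text
(no output)
```

View pics/c1.png

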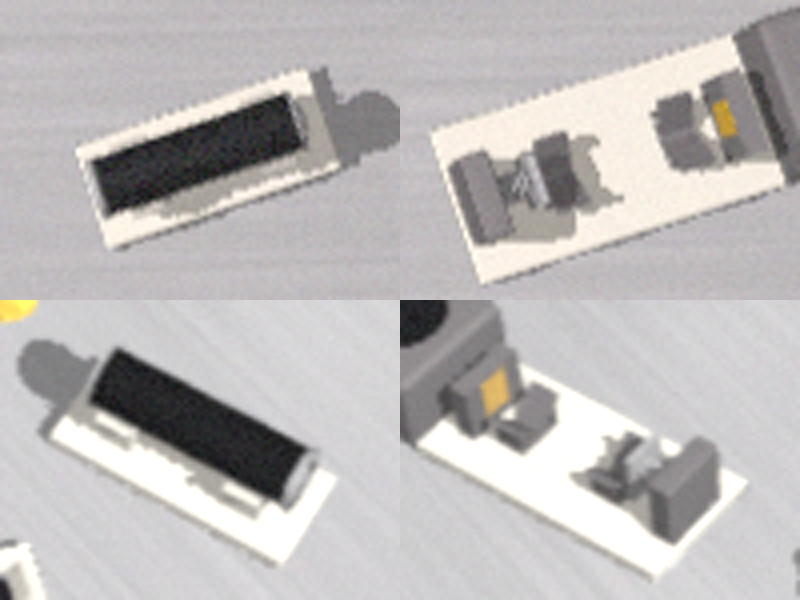

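The crops confirm it. In the near cradle the thick stick's flat steel end is left at top px (174,253) and its button end right at (225,235). The bay has its block and sprung plate left at (443..465,240) and its end wall, with the orange patch, right at (506,219).

Run:
```python
from h import *
def cloud(n,x0,y0,w,h):
    p=cv2.imread(f'pics/{n}0.png'); d=np.load(f'pics/{n}0.npy'); f,cx,cy,Rm,t=cam(n)
    v,u=np.mgrid[y0:y0+h,x0:x0+w]; D=d[y0:y0+h,x0:x0+w]; 
    C=np.stack([(u-cx)/f*D,(v-cy)/f*D,D],-1)-t
    return C@Rm, p[y0:y0+h,x0:x0+w], D>0
for n,b in(('top',(165,222,70,45)),('scene',(305,205,80,60))):
    X,p,ok=cloud(n,*b)
    m=(p.max(-1)<45)&ok
    k,l,st,_=cv2.connectedComponentsWithStats(m.astype(np.uint8)); i=1+np.argmax(st[1:,4]); q=X[l==i]
    c=q.mean(0); a=np.linalg.svd(q-c,full_matrices=0)[2][0]; a*=-np.sign(a[1])
    s=(q-c)@a; e=(q-c)@np.array([-a[1],a[0],0])
    print(n,i,len(q),'mean',c,'ax',a,np.degrees(np.arctan2(a[1],a[0])),'s',np.percentile(s,[1,99]),'z pct',np.percentile(q[:,2],[50,95]))
    mid=(abs(s)<30)
    top=q[:,2]>np.percentile(q[:,2],80); print('  mid by extents',c+a*np.percentile(s,[1,99]).mean(),'ridge',q[top].mean(0))
for n,b in(('top',(325,185,105,80)),('scene',(175,95,100,80))):
    X,p,ok=cloud(n,*b)
    white=(p.min(-1)>140)&ok
    q=X[white&(X[...,2]<0.02)]; 
    r=cv2.minAreaRect((q[:,:2]*1000).astype(np.float32)); print(n,'plate',r,np.median(q[:,2]))
    print(cv2.boxPoints(r))
    r2=np.radians(-72)
    for lo,hi in((.048,.058),(.040,.0465)):
        q=X[ok&(X[...,2]>lo)&(X[...,2]<hi)]
        if len(q)>3:
            print('  z',lo,len(q),q.mean(0),cv2.minAreaRect((q[:,:2]*1000).astype(np.float32)))
```

```text
top 1 699 mean [0.46666399 0.19841431 0.0482476 ] ax [ 0.30782422 -0.95144225  0.00137852] -72.07182580429429 s [-0.04809286  0.04845408] z pct [0.04880891 0.05306332]
  mid by extents [0.46671959 0.19824247 0.04824785] ridge [0.46725466 0.1972576  0.05232861]
scene 1 794 mean [0.4730012  0.2016586  0.04646468] ax [ 0.30812485 -0.95134537 -0.00103571] -72.05372866410272 s [-0.04734455  0.04901378] z pct [0.04807943 0.05171028]
  mid by extents [0.47325836 0.20086459 0.04646382] ridge [0.46815573 0.20221001 0.05129054]
top plate ((489.2901611328125, -164.76580810546875), (76.8487548828125, 167.0524444580078), 15.968696594238281) 0.009674816532607817
[[ 429.36945  -95.0337 ]
 [ 475.32758 -255.63995]
 [ 549.2109  -234.49792]
 [ 503.25275  -73.89166]]
  z 0.048 512 [ 0.50703831 -0.19798745  0.05157351] ((491.1946105957031, -184.39907836914062), (78.6585464477539, 203.6070098876953), 20.20350456237793)
  z 0.04 249 [ 0.50332592 -0.21138949  0.04338939] ((495.9175720214844, -179.74847412109375), (82.10472106933594, 197.4840850830078), 15.187792778015137)
scene plate ((489.3189392089844, -164.4718780517578), (89.09259033203125, 168.03402709960938), 18.505189895629883) 0.009750519935576726
[[ 420.40973   -98.937546]
 [ 473.74213  -258.28336 ]
 [ 558.22815  -230.00621 ]
 [ 504.89575   -70.6604  ]]
  z 0.048 441 [ 0.50419019 -0.2092716   0.05159077] ((498.2569274902344, -184.7998809814453), (80.81468963623047, 210.1447296142578), 14.921646118164062)
  z 0.04 251 [ 0.50327348 -0.19505699  0.04330951] ((503.14422607421875, -168.42872619628906), (82.00822448730469, 180.0086669921875), 10.1959810256958)
```

```bash
cat > fit.py <<'E'
from h import *
from scipy.optimize import minimize
# silhouettes: project plate outline (z=.01) & compare with white mask edges, sub-pixel, both views
def rectpts(p,x0,x1,y0,y1,z):
    c,s=np.cos(p[2]),np.sin(p[2]); q=np.array([[x0,y0],[x1,y0],[x1,y1],[x0,y1]])
    return np.c_[q@np.array([[c,s],[-s,c]])+p[:2],np.full(4,z)]
def val(n,img,P,Q,off):  # contrast inside/outside along edge
    t=np.linspace(.08,.92,60)[:,None]; E=P+(Q-P)*t
    uv=np.array([pix(n,e) for e in E],np.float32)+off
    return cv2.remap(img,uv[:,0:1].copy(),uv[:,1:2].copy(),cv2.INTER_LINEAR).ravel()
def score(p,n,img,edges):
    s=0
    c,sn=np.cos(p[2]),np.sin(p[2]); T=lambda a:np.array([p[0]+c*a[0]-sn*a[1],p[1]+sn*a[0]+c*a[1],a[2]])
    for a,b,nrm,sg in edges:
        nrm=np.array(nrm)*.004
        A,B=map(np.array,(a,b))
        s+=np.mean(sg*(val(n,img,T(A-nrm),T(B-nrm),0)-val(n,img,T(A+nrm),T(B+nrm),0)))
    return -s/len(edges)
E
python3 - <<'E'
from fit import *
L,Rr=-.086,.081
z=.01
E=[((L,.042,z),(Rr,.042,z),(0,1,0),1),((L,-.042,z),(Rr,-.042,z),(0,-1,0),1),((L,-.042,z),(L,.042,z),(-1,0,0),1)]
C=[((-.063,-.028,z),(.063,-.028,z),(0,-1,0),1),((-.063,.028,z),(.063,.028,z),(0,1,0),1),((-.063,-.028,z),(-.063,.028,z),(-1,0,0),1),((.063,-.028,z),(.063,.028,z),(1,0,0),1)]
for nm,e,p0 in(('dock',E,[.490,-.167,np.radians(-73)]),('cradle',C,[.469,.200,np.radians(-72)])):
    im={n:cv2.GaussianBlur(cv2.cvtColor(cv2.imread(f'pics/{n}0.png'),6),(3,3),0).astype(np.float32) for n in('top','scene')}
    for ns in(['top'],['scene'],['top','scene']):
        f=lambda q:sum(score([q[0]/1e3,q[1]/1e3,q[2]/100],n,im[n],e) for n in ns)
        q0=np.array([p0[0]*1e3,p0[1]*1e3,p0[2]*100])
        r=minimize(f,q0,method='Nelder-Mead',options=dict(initial_simplex=q0+np.vstack([np.zeros(3),4*np.eye(3)])))
        print(nm,ns,r.x[:2].round(1),np.degrees(r.x[2]/100).round(2),r.fun.round(1))
E
```

```text
Traceback (most recent call last):
  File "fit.py", line 17, in score
    s+=np.mean(sg*(val(n,img,T(A-nrm),T(B-nrm),0)-val(n,img,T(A+nrm),T(B+nrm),0)))
                                                  ~~~^^^^^^^^^^^^^^^^^^^^^^^^^^^
  File "fit.py", line 9, in val
    uv=np.array([pix(n,e) for e in E],np.float32)+off
                 ~~~^^^^^
  File "h.py", line 11, in pix
    f,cx,cy,Rm,t=cam(n); c=Rm@X+t; return c[0]/c[2]*f+cx,c[1]/c[2]*f+cy
                 ~~~^^^
  File "h.py", line 7, in cam
    c=manip.camera_info(n); f=210/np.tan(np.radians(c['vfov'])/2); return f,c['cx'],c['cy'],np.array(c['R']),np.array(c['t'])
ValueError: time passes only in moves, steps and waits
```

```bash
sed -i 's/^def cam(n)/import functools\n@functools.cache\ndef cam(n)/' h.py
cat > run.py <<'E'
from fit import *
L,Rr=-.086,.081
z=.01
E=[((L,.042,z),(Rr,.042,z),(0,1,0),1),((L,-.042,z),(Rr,-.042,z),(0,-1,0),1),((L,-.042,z),(L,.042,z),(-1,0,0),1)]
C=[((-.063,-.028,z),(.063,-.028,z),(0,-1,0),1),((-.063,.028,z),(.063,.028,z),(0,1,0),1),((-.063,-.028,z),(-.063,.028,z),(-1,0,0),1),((.063,-.028,z),(.063,.028,z),(1,0,0),1)]
for nm,e,p0 in(('dock',E,[.490,-.167,np.radians(-73)]),('cradle',C,[.469,.200,np.radians(-72)])):
    im={n:cv2.GaussianBlur(cv2.cvtColor(cv2.imread(f'pics/{n}0.png'),6),(3,3),0).astype(np.float32) for n in('top','scene')}
    for ns in(['top'],['scene'],['top','scene']):
        f=lambda q:sum(score([q[0]/1e3,q[1]/1e3,q[2]/100],n,im[n],e) for n in ns)
        q0=np.array([p0[0]*1e3,p0[1]*1e3,p0[2]*100])
        r=minimize(f,q0,method='Nelder-Mead',options=dict(initial_simplex=q0+np.vstack([np.zeros(3),4*np.eye(3)])))
        print(nm,ns,r.x[:2].round(1),np.degrees(r.x[2]/100).round(2),r.fun.round(1))
E
python3 run.py
```

```text
dock ['top'] [ 490.6 -163.5] -73.67 -28.0
dock ['scene'] [ 488.6 -162.6] -73.27 -31.0
dock ['top', 'scene'] [ 489.5 -163.2] -73.51 -57.1
cradle ['top'] [468.3 199.5] -72.38 -25.7
cradle ['scene'] [469.5 198.1] -69.68 -21.7
cradle ['top', 'scene'] [468.8 198.8] -71.09 -45.2
```

```bash
cat > go.py <<'E'
from h import *
def target(pos,yaw,tilt=0):
    y,t=np.radians([yaw,tilt]); a=np.array([np.cos(y),np.sin(y),0]); up=np.array([0,0,1.])
    x=-(np.cos(t)*a+np.sin(t)*up); z=np.sin(t)*a-np.cos(t)*up
    return np.array(pos),R.from_matrix(np.c_[x,np.cross(z,x),z])
def delta(pos,yaw,tilt=0):
    o=manip.get_obs(); r=R.from_quat(o['tool_rot']); p,q=target(pos,yaw,tilt)
    print('t',o['time'],'at',o['eef_pos'].round(4),'joints',o['joints'].round(2))
    print('shift mm',(r.inv().apply(p-o['eef_pos'])*1e3).round(1),'rot deg',np.degrees((r.inv()*q).as_rotvec()).round(2),'F',o['ft_force'].round(2))
E
python3 -c "
from go import *
delta([.469,.1995,.12],-72)"
```

```text
t 0.1 at [ 0.1595 -0.4998  0.2308] joints [-1.4   0.29 -0.15  1.13  0.    1.43]
shift mm [ 507.4 -572.1  111.5] rot deg [-4.000e-02 -6.000e-02 -9.031e+01] F [-0.23 -0.35 -1.03]
```

```bash
python3 -m crank '[[0.4,[507,-572,60],[0,0,-90.3]],[0.4,[507,-572,60],[0,0,-90.3]],[0.4,[507,-572,60],[0,0,-90.3]],[0.4,[507,-572,60],[0,0,-90.3]],[0.4,[507,-572,60],[0,0,-90.3]],[0.4,[507,-572,60],[0,0,-90.3]],[0.4,[507,-572,60],[0,0,-90.3]],[0.4,[507,-572,60],[0,0,-90.3]],[0.4,[507,-572,60],[0,0,-90.3]],[0.4,[507,-572,60],[0,0,-90.3]]]' 40; python3 -c "
from go import *
delta([.469,.1995,.12],-72)"
```

```text
time: 0.93
eef_pos: [0.3277, -0.1183, 0.1986]
tool_rot: [0.709, 0.705, 0.0, 0.0]
ft_force: [0.9, -1.4, 1.3]
grip_width: 0.0598
finger_force: 0.0
t 0.9333 at [ 0.3277 -0.1183  0.1986] joints [-0.56 -0.03 -0.62  0.98  0.    1.02]
shift mm [318.8 139.2  78.6] rot deg [ 2.000e-02  1.000e-02 -1.837e+01] F [ 0.91 -1.41  1.27]
```

Shifts are in metres (I typed mm). The per-row clip made this harmless. I'll continue in metres.

```bash
python3 -m crank '[[0.4,[0,0,0],[0,0,0]],[0.4,[0,0,0],[0,0,0]]]'; python3 -c "
from go import *
delta([.469,.1995,.12],-72)"
```

```text
time: 1.1
eef_pos: [0.328, -0.1179, 0.1985]
tool_rot: [0.709, 0.705, -0.0, -0.0]
ft_force: [-0.4, -1.0, 0.5]
grip_width: 0.0598
finger_force: 0.0
t 1.1 at [ 0.328  -0.1179  0.1985] joints [-0.56 -0.02 -0.62  0.98  0.    1.02]
shift mm [318.1 139.3  78.5] rot deg [ -0.02  -0.02 -18.31] F [-0.42 -0.98  0.54]
```

```bash
python3 -m crank '[[0.4,[0.318,0.139,0.0785],[0,0,-18.3]],[0.4,[0.318,0.139,0.0785],[0,0,-18.3]],[0.4,[0.318,0.139,0.0785],[0,0,-18.3]],[0.4,[0.318,0.139,0.0785],[0,0,-18.3]],[0.4,[0.318,0.139,0.0785],[0,0,-18.3]],[0.4,[0.318,0.139,0.0785],[0,0,-18.3]],[0.4,[0.318,0.139,0.0785],[0,0,-18.3]],[0.4,[0.318,0.139,0.0785],[0,0,-18.3]],[0.4,[0.318,0.139,0.0785],[0,0,-18.3]],[0.4,[0.318,0.139,0.0785],[0,0,-18.3]]]' 40
python3 - <<'E'
from go import *
delta([.469,.1995,.12],-72)
snap('top','top1'); snap('scene','scene1')
a=cv2.imread('pics/top1.png')[190:290,130:270]; b=cv2.imread('pics/scene1.png')[160:285,280:420]
h=lambda i:cv2.resize(i,(400,round(400*i.shape[0]/i.shape[1])),interpolation=2)
a,b=h(a),h(b); m=max(len(a),len(b)); pad=lambda i:cv2.copyMakeBorder(i,0,m-len(i),0,0,0)
cv2.imwrite('pics/c2.png',cv2.convertScaleAbs(np.hstack([pad(a),pad(b)]),alpha=1.6))
E
```

```text
time: 1.93
eef_pos: [0.4724, 0.1978, 0.1188]
tool_rot: [0.591, 0.807, 0.0, -0.0]
ft_force: [-0.4, -0.5, 0.2]
grip_width: 0.0598
finger_force: 0.0
t 1.9333 at [0.4724 0.1978 0.1188] joints [ 0.25  0.36 -0.37  0.84  0.    1.52]
shift mm [ 2.7 -2.7 -1.2] rot deg [ 0.01 -0.03 -0.41] F [-0.43 -0.49  0.16]
```

View pics/c2.png

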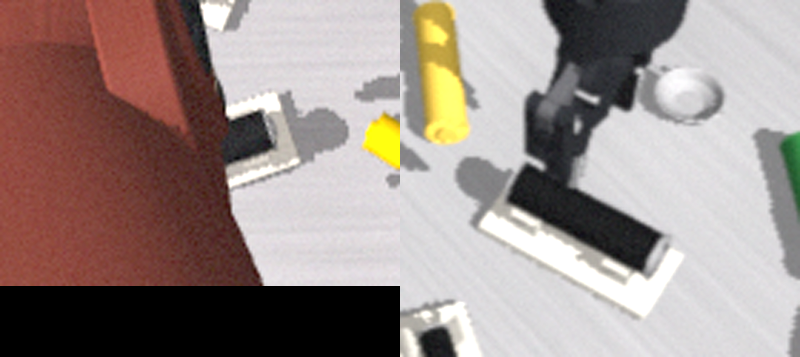

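The scene crop shows the gripper above the stick (crop px 575,200, stick from 520,185 to 655,250), with the fingers straddling along its axis. Going down to grasp.

```bash
python3 -m crank '[[0.4,[0.0027,-0.0027,0.02],[0,0,-0.4]],[0.4,[0.0027,-0.0027,0.04],[0,0,-0.4]],[0.4,[0.0027,-0.0027,0.06],[0,0,-0.4]],[0.4,[0.0027,-0.0027,0.075],[0,0,-0.4]],[0.4,[0.0027,-0.0027,0.09],[0,0,-0.4]],[0.4,[0.0027,-0.0027,0.1],[0,0,-0.4]],[0.4,[0.0027,-0.0027,0.1],[0,0,-0.4]],[0.4,[0.0027,-0.0027,0.1],[0,0,-0.4]]]'; python3 -m crank '[[-0.6,[0,0,0],[0,0,0]],[-0.6,[0,0,0],[0,0,0]],[-0.6,[0,0,0],[0,0,0]],[-0.6,[0,0,0],[0,0,0]],[-0.6,[0,0,0],[0,0,0]],[-0.6,[0,0,0],[0,0,0]],[-0.6,[0,0,0],[0,0,0]],[-0.6,[0,0,0],[0,0,0]]]' 40
```

```text
time: 2.7
eef_pos: [0.467, 0.1966, 0.0204]
tool_rot: [0.588, 0.809, -0.0, -0.0]
ft_force: [0.1, -0.5, 0.7]
grip_width: 0.0598
finger_force: 0.0
time: 3.37
eef_pos: [0.4676, 0.1977, 0.0212]
tool_rot: [0.588, 0.809, 0.0, 0.001]
ft_force: [-1.2, -2.2, 7.1]
grip_width: 0.0288
finger_force: 38.9
```

```bash
python3 -m crank '[[-0.6,[0,0,-0.01],[0,0,0]],[-0.6,[0,0,-0.03],[0,0,0]],[-0.6,[0,0,-0.06],[0,0,0]],[-0.6,[0,0,-0.1],[0,0,0]],[-0.6,[0,0,-0.13],[0,0,0]],[-0.6,[0,0,-0.13],[0,0,0]],[-0.6,[0,0,-0.13],[0,0,0]],[-0.6,[0,0,-0.13],[0,0,0]]]' 50;  python3 -c "
from go import *
a=np.array([np.cos(np.radians(-73.4)),np.sin(np.radians(-73.4)),0])
delta(np.array([.4895,-.165,.16])+0.02*a,-73.4,15)"
```

```text
time: 4.03
eef_pos: [0.4665, 0.1977, 0.15]
tool_rot: [0.588, 0.809, -0.0, -0.0]
ft_force: [-0.1, -0.2, -2.3]
grip_width: 0.0284
finger_force: 49.8
t 4.0333 at [0.4665 0.1977 0.15  ] joints [ 0.26  0.32 -0.34  0.91 -0.    1.51]
shift mm [-372.   -90.8  -10. ] rot deg [  0.16 -15.     1.41] F [-0.07 -0.22 -2.31]
```

```bash
python3 -m crank '[[-0.6,[-0.03,-0.007,-0.01],[0,-1,0]],[-0.6,[-0.07,-0.017,-0.01],[0,-3,0]],[-0.6,[-0.11,-0.027,-0.01],[0,-5,0.3]],[-0.6,[-0.15,-0.036,-0.01],[0,-7,0.6]],[-0.6,[-0.19,-0.046,-0.01],[0,-9,0.8]],[-0.6,[-0.23,-0.056,-0.01],[0,-11,1]],[-0.6,[-0.27,-0.066,-0.01],[0,-13,1.2]],[-0.6,[-0.31,-0.075,-0.01],[0,-14,1.3]],[-0.6,[-0.345,-0.084,-0.01],[0,-15,1.4]],[-0.6,[-0.372,-0.091,-0.01],[0,-15,1.4]]]'; python3 -m crank '[[-0.6,[0,0,0],[0,0,0]],[-0.6,[0,0,0],[0,0,0]]]'
python3 - <<'E'
from go import *
a=np.array([np.cos(np.radians(-73.4)),np.sin(np.radians(-73.4)),0])
delta(np.array([.4895,-.165,.16])+0.02*a,-73.4,15)
snap('top','top2'); snap('scene','scene2')
o=manip.get_obs(); print(pix('scene',o['eef_pos']),pix('top',o['eef_pos']))
a=cv2.imread('pics/top2.png')[160:285,320:460]; b=cv2.imread('pics/scene2.png')[50:175,150:290]
h=lambda i:cv2.resize(i,(400,round(400*i.shape[0]/i.shape[1])),interpolation=2)
cv2.imwrite('pics/c3.png',cv2.convertScaleAbs(np.hstack([h(a),h(b)]),alpha=1.6))
E
```

```text
time: 4.87
eef_pos: [0.4939, -0.186, 0.1584]
tool_rot: [0.593, 0.795, -0.078, 0.104]
ft_force: [0.0, 0.0, -2.1]
grip_width: 0.0286
finger_force: 49.7
time: 5.03
eef_pos: [0.494, -0.1848, 0.1584]
tool_rot: [0.594, 0.794, -0.077, 0.104]
ft_force: [-0.2, -0.2, -1.7]
grip_width: 0.0286
finger_force: 49.7
t 5.0333 at [ 0.494  -0.1848  0.1584] joints [-0.37  0.25 -0.46  0.71 -0.2   0.89]
shift mm [-0.1  1.4 -1.6] rot deg [ 0.01 -0.13 -0.13] F [-0.22 -0.17 -1.66]
(np.float64(209.5846018099112), np.float64(83.66097605632226)) (np.float64(406.3655697249816), np.float64(217.16246494572698))
```

View pics/c3.png

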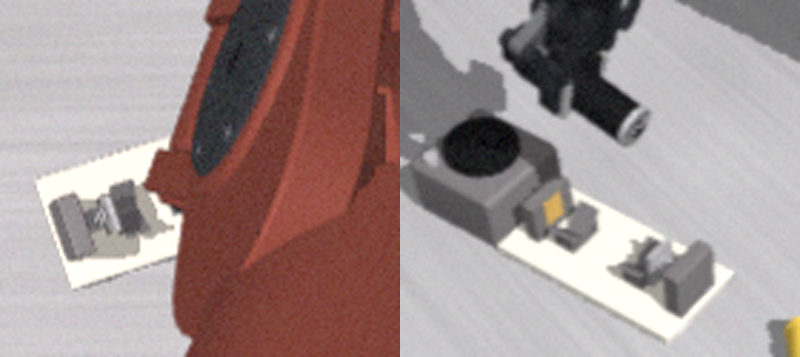

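The scene crop shows the held stick with its flat end at (635,125), i.e. scene px (232,94), clear of the plate (650,250) and with the button end raised. Next I'll locate the flat end in the tool frame from depth.

Run:
```python
from go import *
o=manip.get_obs(); r=R.from_quat(o['tool_rot']); d=np.load('pics/scene2.npy'); p=cv2.imread('pics/scene2.png')
f,cx,cy,Rm,t=cam('scene')
v,u=np.mgrid[75:110,205:245]; D=d[75:110,205:245]
X=(np.stack([(u-cx)/f*D,(v-cy)/f*D,D],-1)-t)@Rm
T=r.inv().apply((X-o['eef_pos']).reshape(-1,3))*1e3
m=(np.abs(T[:,1])<18)&(np.abs(T[:,2]+18)<25)&(T[:,0]>15)
q=T[m]; br=p[75:110,205:245].max(-1).ravel()[m]
print(len(q)); print('x max',np.percentile(q[:,0],[90,95,98,100]),'y',np.percentile(q[:,1],[2,98]),'z',np.percentile(q[:,2],[2,50,98]))
fl=q[(br>80)&(q[:,0]>45)]; print('flat bright',len(fl),np.median(fl,0),fl.min(0),fl.max(0))
```

```text
371
x max [54.9681238  55.38866809 55.90799583 56.67558619] y [-11.08857967  15.84458917] z [-30.51435698 -24.18658352  -4.66175159]
flat bright 51 [ 54.30384325   5.84925184 -25.24974347] [ 47.85196237 -13.85401069 -30.14094234] [56.31448229 16.2710658   0.58613241]
```

```bash
cat >> go.py <<'E'
S=np.array([.4895,-.165,.0362]); Y=-73.4
def tcp(mx,mz,th):
    a=np.array([np.cos(np.radians(Y)),np.sin(np.radians(Y)),0]); t=np.radians(th)
    return S+(mx*a+np.array([0,0,mz])+15*(np.sin(t)*a-np.array([0,0,np.cos(t)])))*1e0*np.array([1e-3]*3) if 0 else S+1e-3*(mx*a+np.array([0,0,mz])+15*(np.sin(t)*a-np.array([0,0,np.cos(t)])))
def dd(mx,mz,th): print('->',mx,mz,th); delta(tcp(mx,mz,th),Y,th)
def where():
    o=manip.get_obs(); r=R.from_quat(o['tool_rot']); M=o['eef_pos']-.015*r.apply([0,0,1])-S
    c,s=np.cos(np.radians(Y)),np.sin(np.radians(Y)); ax=-r.apply([1,0,0])
    w=o['ft_force']
    print('M dock mm',(1e3*np.array([c*M[0]+s*M[1],-s*M[0]+c*M[1],M[2]])).round(1),'tilt',np.degrees(np.arcsin(ax[2])).round(2),'F dock',np.round([c*w[0]+s*w[1],-s*w[0]+c*w[1],w[2]],1),'t',o['time'])
E
sed -i 's/return S+(mx.* if 0 else S+1e-3/return S+1e-3/' go.py
python3 -c "
from go import *
where(); dd(13,40,15); dd(13,13,15)"
```

```text
M dock mm [ 15.   -0.5 137.2] tilt 14.87 F dock [ 0.3  0.4 -1.2] t 5.1333
-> 13 40 15
t 5.1333 at [ 0.4944 -0.1832  0.1589] joints [-0.37  0.24 -0.46  0.71 -0.2   0.9 ]
shift mm [26.9  0.4 93.4] rot deg [ 0.07 -0.13  0.01] F [ 0.41 -0.15 -1.16]
-> 13 13 15
t 5.1333 at [ 0.4944 -0.1832  0.1589] joints [-0.37  0.24 -0.46  0.71 -0.2   0.9 ]
shift mm [ 33.8   0.4 119.5] rot deg [ 0.07 -0.13  0.01] F [ 0.41 -0.15 -1.16]
```

```bash
python3 -m crank '[[-0.6,[0.008,0,0.025],[0,0,0]],[-0.6,[0.016,0,0.055],[0,0,0]],[-0.6,[0.024,0,0.08],[0,0,0]],[-0.6,[0.03,0,0.102],[0,0,0]],[-0.6,[0.031,0,0.108],[0,0,0]],[-0.6,[0.031,0,0.108],[0,0,0]],[-0.6,[0.031,0,0.108],[0,0,0]]]'
python3 - <<'E'
from go import *
where(); dd(13,13,15)
snap('scene','scene3'); where()
b=cv2.imread('pics/scene3.png')[75:185,150:290]
cv2.imwrite('pics/c4.png',cv2.convertScaleAbs(cv2.resize(b,None,fx=5,fy=5,interpolation=2),alpha=1.6))
E
```

```text
time: 5.72
eef_pos: [0.4956, -0.1815, 0.0483]
tool_rot: [0.592, 0.795, -0.077, 0.106]
ft_force: [0.2, -0.3, -1.1]
grip_width: 0.0284
finger_force: 49.8
M dock mm [13.7  1.  26.6] tilt 14.99 F dock [ 0.4  0.1 -1.1] t 5.7167
-> 13 13 15
t 5.7167 at [ 0.4956 -0.1815  0.0483] joints [-0.36  0.39 -0.6   0.42 -0.2   0.9 ]
shift mm [ 4.2 -1.1 12.9] rot deg [ 0.19 -0.01  0.05] F [ 0.25 -0.32 -1.13]
M dock mm [14.3  1.5 27.3] tilt 15.05 F dock [ 0.1 -0.  -2.1] t 5.7667
```

View pics/c4.png

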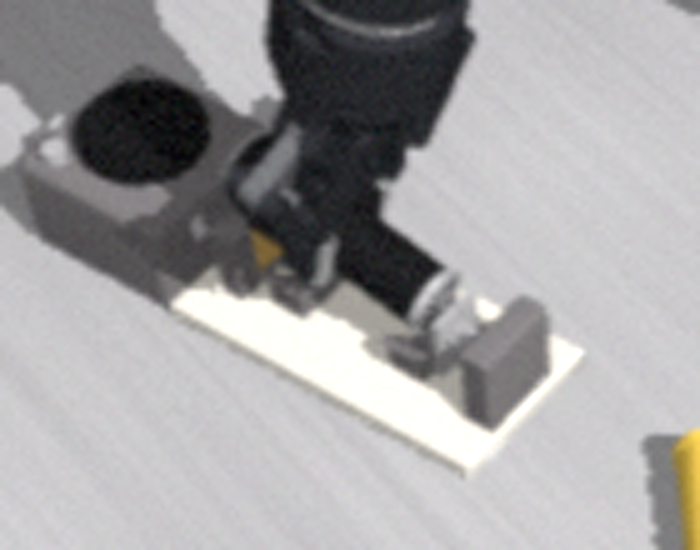

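The stick hangs over the bay in line with it, with its flat end (crop 437,295) just in front of and above the sprung plate (455,320) and its block (510,360). Lowering, then pressing toward the plate.

```bash
python3 -m crank '[[-0.6,[0.001,-0.001,0.004],[0,0,0]],[-0.6,[0.002,-0.001,0.008],[0,0,0]],[-0.6,[0.003,-0.001,0.012],[0,0,0]],[-0.6,[0.003,-0.001,0.012],[0,0,0]],[-0.6,[0.003,-0.001,0.012],[0,0,0]],[-0.6,[0.003,-0.001,0.012],[0,0,0]]]'
python3 - <<'E'
from go import *
where(); dd(8,13,15); dd(3,13,15)
E
```

```text
time: 6.27
eef_pos: [0.4946, -0.1827, 0.0357]
tool_rot: [0.593, 0.795, -0.077, 0.106]
ft_force: [1.2, 0.3, -1.5]
grip_width: 0.0283
finger_force: 49.9
M dock mm [14.5 -0.2 13.9] tilt 15.0 F dock [ 0.1  1.2 -1.5] t 6.2667
-> 8 13 15
t 6.2667 at [ 0.4946 -0.1827  0.0357] joints [-0.37  0.41 -0.61  0.38 -0.2   0.9 ]
shift mm [ 6.5  0.1 -0.8] rot deg [ 0.2   0.   -0.03] F [ 1.21  0.28 -1.54]
-> 3 13 15
t 6.2667 at [ 0.4946 -0.1827  0.0357] joints [-0.37  0.41 -0.61  0.38 -0.2   0.9 ]
shift mm [11.3  0.2 -2.1] rot deg [ 0.2   0.   -0.03] F [ 1.21  0.28 -1.54]
```

```bash
W='from go import *
where()'
python3 -m crank '[[-0.6,[0.004,0,-0.0011],[0,0,0]],[-0.6,[0.0065,0,-0.0018],[0,0,0]],[-0.6,[0.0065,0,-0.0018],[0,0,0]],[-0.6,[0.0065,0,-0.0018],[0,0,0]]]' >/dev/null; python3 -c "$W"
python3 -m crank '[[-0.6,[0.003,0,-0.0008],[0,0,0]],[-0.6,[0.005,0,-0.0013],[0,0,0]],[-0.6,[0.005,0,-0.0013],[0,0,0]],[-0.6,[0.005,0,-0.0013],[0,0,0]]]'>/dev/null; python3 -c "$W"
python3 -m crank '[[-0.6,[0.002,0,-0.0005],[0,0,0]],[-0.6,[0.004,0,-0.001],[0,0,0]],[-0.6,[0.004,0,-0.001],[0,0,0]],[-0.6,[0.004,0,-0.001],[0,0,0]]]'>/dev/null; python3 -c "$W"
```

```text
M dock mm [ 7.8 -0.2 14.1] tilt 15.05 F dock [ 3.5  0.3 -0.9] t 6.6
M dock mm [ 2.7 -0.2 14. ] tilt 15.04 F dock [ 5.4  0.8 -1.9] t 6.9333
M dock mm [-0.6 -0.1 14.2] tilt 15.13 F dock [ 8.3 -0.5 -1.5] t 7.2667
```

Run:
```python
from go import *
where()
for w in((.4,12.5,13.5),(.5,10.5,12),(.5,8.6,10),(.3,6.7,7.5),(.1,4.8,5),(-.4,2.8,2.5),(-1,.8,0),(-1,-.2,0)): dd(*w)
```

```text
M dock mm [-0.6 -0.1 14.2] tilt 15.13 F dock [ 8.3 -0.5 -1.5] t 7.2667
-> 0.4 12.5 13.5
t 7.2667 at [ 0.4904 -0.1682  0.0359] joints [-0.34  0.4  -0.63  0.38 -0.21  0.92]
shift mm [-0.1  0.   1.9] rot deg [ 0.19  1.63 -0.05] F [ 1.88 -8.05 -1.48]
-> 0.5 10.5 12
t 7.2667 at [ 0.4904 -0.1682  0.0359] joints [-0.34  0.4  -0.63  0.38 -0.21  0.92]
shift mm [0.7 0.  3.8] rot deg [ 0.19  3.13 -0.05] F [ 1.88 -8.05 -1.48]
-> 0.5 8.6 10
t 7.2667 at [ 0.4904 -0.1682  0.0359] joints [-0.34  0.4  -0.63  0.38 -0.21  0.92]
shift mm [1.7 0.  5.6] rot deg [ 0.2   5.13 -0.05] F [ 1.88 -8.05 -1.48]
-> 0.3 6.7 7.5
t 7.2667 at [ 0.4904 -0.1682  0.0359] joints [-0.34  0.4  -0.63  0.38 -0.21  0.92]
shift mm [3.  0.  7.3] rot deg [ 0.2   7.63 -0.04] F [ 1.88 -8.05 -1.48]
-> 0.1 4.8 5
t 7.2667 at [ 0.4904 -0.1682  0.0359] joints [-0.34  0.4  -0.63  0.38 -0.21  0.92]
shift mm [4.4 0.  9. ] rot deg [ 0.2  10.13 -0.04] F [ 1.88 -8.05 -1.48]
-> -0.4 2.8 2.5
t 7.2667 at [ 0.4904 -0.1682  0.0359] joints [-0.34  0.4  -0.63  0.38 -0.21  0.92]
shift mm [ 6.  -0.  10.7] rot deg [ 0.2  12.63 -0.03] F [ 1.88 -8.05 -1.48]
-> -1 0.8 0
t 7.2667 at [ 0.4904 -0.1682  0.0359] joints [-0.34  0.4  -0.63  0.38 -0.21  0.92]
shift mm [ 7.8 -0.  12.3] rot deg [ 0.2  15.13 -0.03] F [ 1.88 -8.05 -1.48]
-> -1 -0.2 0
t 7.2667 at [ 0.4904 -0.1682  0.0359] joints [-0.34  0.4  -0.63  0.38 -0.21  0.92]
shift mm [ 8.  -0.  13.3] rot deg [ 0.2  15.13 -0.03] F [ 1.88 -8.05 -1.48]
```

```bash
W='from go import *
where()'
python3 -m crank '[[-0.6,[0,0,0.002],[0,1.6,0]],[-0.6,[0.0007,0,0.0038],[0,3.1,0]],[-0.6,[0.0017,0,0.0056],[0,5.1,0]],[-0.6,[0.003,0,0.0073],[0,7.6,0]],[-0.6,[0.003,0,0.0073],[0,7.6,0]],[-0.6,[0.003,0,0.0073],[0,7.6,0]]]' ; python3 -c "$W
dd(.1,4.8,5); dd(-.4,2.8,2.5); dd(-1,.8,0)"
```

```text
time: 7.77
eef_pos: [0.4901, -0.1674, 0.0277]
tool_rot: [0.597, 0.8, -0.037, 0.053]
ft_force: [3.0, -4.9, -2.3]
grip_width: 0.0287
finger_force: 49.7
M dock mm [ 0.5 -0.2  6.4] tilt 7.46 F dock [ 5.5  1.5 -2.3] t 7.7667
-> 0.1 4.8 5
t 7.7667 at [ 0.4901 -0.1674  0.0277] joints [-0.41  0.44 -0.55  0.49 -0.1   0.87]
shift mm [1.3 0.1 1.5] rot deg [ 0.2   2.46 -0.06] F [ 3.01 -4.86 -2.28]
-> -0.4 2.8 2.5
t 7.7667 at [ 0.4901 -0.1674  0.0277] joints [-0.41  0.44 -0.55  0.49 -0.1   0.87]
shift mm [2.7 0.1 3.4] rot deg [ 0.2   4.96 -0.06] F [ 3.01 -4.86 -2.28]
-> -1 0.8 0
t 7.7667 at [ 0.4901 -0.1674  0.0277] joints [-0.41  0.44 -0.55  0.49 -0.1   0.87]
shift mm [4.2 0.1 5.2] rot deg [ 0.2   7.46 -0.05] F [ 3.01 -4.86 -2.28]
```

Force is 5.5 N, so the plate has travelled about 10 mm, as wanted. Continuing to level.

```bash
W='from go import *
where()'
python3 -m crank '[[-0.6,[0.0013,0,0.0015],[0,2.5,0]],[-0.6,[0.0027,0,0.0034],[0,5,0]],[-0.6,[0.0042,0,0.0052],[0,7.5,0]],[-0.6,[0.0042,0,0.0052],[0,7.5,0]],[-0.6,[0.0042,0,0.0052],[0,7.5,0]],[-0.6,[0.0042,0,0.0052],[0,7.5,0]]]'
python3 - <<'E'
from go import *
where(); dd(-1,-.2,0)
snap('scene','scene4')
b=cv2.imread('pics/scene4.png')[75:185,150:290]
cv2.imwrite('pics/c5.png',cv2.convertScaleAbs(cv2.resize(b,None,fx=5,fy=5,interpolation=2),alpha=1.6))
E
```

```text
time: 8.27
eef_pos: [0.4891, -0.1639, 0.0218]
tool_rot: [0.598, 0.802, 0.001, 0.001]
ft_force: [2.8, -5.1, -4.6]
grip_width: 0.0286
finger_force: 49.9
M dock mm [-1.2 -0.1  0.6] tilt -0.02 F dock [ 5.7  1.3 -4.6] t 8.2667
-> -1 -0.2 0
t 8.2667 at [ 0.4891 -0.1639  0.0218] joints [-0.47  0.49 -0.47  0.61  0.    0.81]
shift mm [-0.2  0.1  0.8] rot deg [ 0.2  -0.02 -0.02] F [ 2.84 -5.09 -4.64]
```

View pics/c5.png

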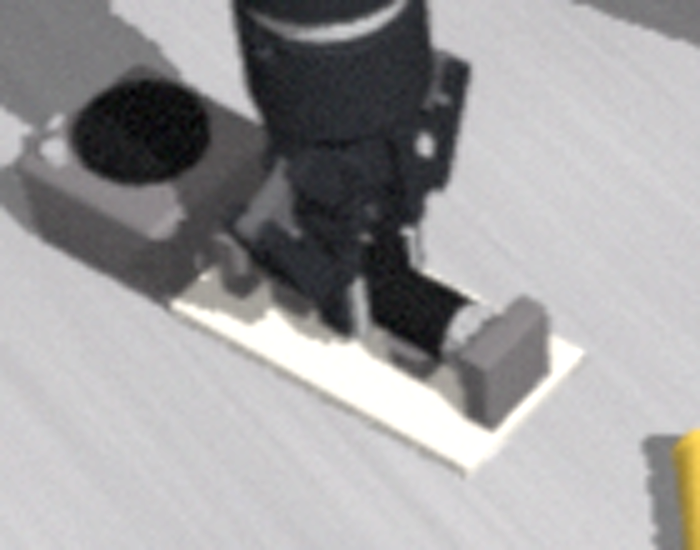

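The stick lies level in the bay with its flat end (crop 465,325) on the plate and the button end inside the wall. Seating it 1 mm down and easing it toward the wall before release.

```bash
W='from go import *
where()'
python3 -m crank '[[-0.6,[0,0,0.0005],[0,0,0]],[-0.6,[0,0,0.001],[0,0,0]],[-0.6,[0,0,0.001],[0,0,0]]]' >/dev/null; python3 -c "$W"
python3 -m crank '[[-0.6,[-0.001,0,0],[0,0,0]],[-0.6,[-0.002,0,0],[0,0,0]],[-0.6,[-0.003,0,0],[0,0,0]],[-0.6,[-0.003,0,0],[0,0,0]],[-0.6,[-0.003,0,0],[0,0,0]]]' >/dev/null; python3 -c "$W"
```

```text
M dock mm [-1.3 -0.1  0.2] tilt 0.01 F dock [ 5.1 -0.7  2.9] t 8.5667
M dock mm [-0.9 -0.1  0.1] tilt -0.27 F dock [-6.2  0.3 10.1] t 8.9833
```

```bash
cat > an.py <<'E'
from go import *
import sys
def an(tag):
    p,d=snap('scene',tag); where()
    f,cx,cy,Rm,t=cam('scene'); v,u=np.mgrid[90:175,165:280]; D=d[90:175,165:280]
    X=((np.stack([(u-cx)/f*D,(v-cy)/f*D,D],-1)-t)@Rm-S)*1e3
    c,s=np.cos(np.radians(Y)),np.sin(np.radians(Y)); x=c*X[...,0]+s*X[...,1]; y=-s*X[...,0]+c*X[...,1]; z=X[...,2]
    b=(z>13)&(z<18)&(x<-62)&(abs(y)<25); print('block top x',np.percentile(x[b],[3,50,97]).round(1),'y',np.percentile(y[b],[3,97]).round(1),b.sum())
    for lo in range(-60,60,6):
        m=(x>lo)&(x<lo+6)&(abs(y)<6)&(z<22)&(z>-20)
        if m.sum()>3: print(lo+3,m.sum(),'ridge z',np.percentile(z[m],[10,50,90]).round(1),'y',np.median(y[m]).round(1))
    b=p[90:175,165:280,::-1]; cv2.imwrite(f'pics/{tag}c.png',cv2.convertScaleAbs(cv2.resize(b,None,fx=6.5,fy=6.5,interpolation=2),alpha=1.6))
E
python3 -c "
from an import *
an('s5')"
```

```text
M dock mm [-0.9 -0.2  0. ] tilt -0.27 F dock [-5.4  1.9  9.4] t 9.0333
block top x [-82.2 -74.7 -67.6] y [-18.6  21.6] 106
-57 17 ridge z [ 6.2 11.9 16.2] y 0.6
-51 12 ridge z [13.  14.5 15.9] y 0.7
-45 13 ridge z [11.8 14.1 15.9] y -1.0
-39 9 ridge z [12.8 14.4 16.9] y 4.2
-33 12 ridge z [11.8 14.1 16.2] y -0.8
-27 13 ridge z [12.8 13.9 15.1] y 1.4
-21 11 ridge z [11.1 14.1 15.9] y 2.2
-15 9 ridge z [13.8 15.3 16.2] y 0.6
-9 12 ridge z [12.2 13.7 14.4] y 1.6
-3 8 ridge z [12.6 13.7 14.7] y 0.4
3 5 ridge z [11.9 12.8 14.2] y -1.7
```

View pics/s5c.png

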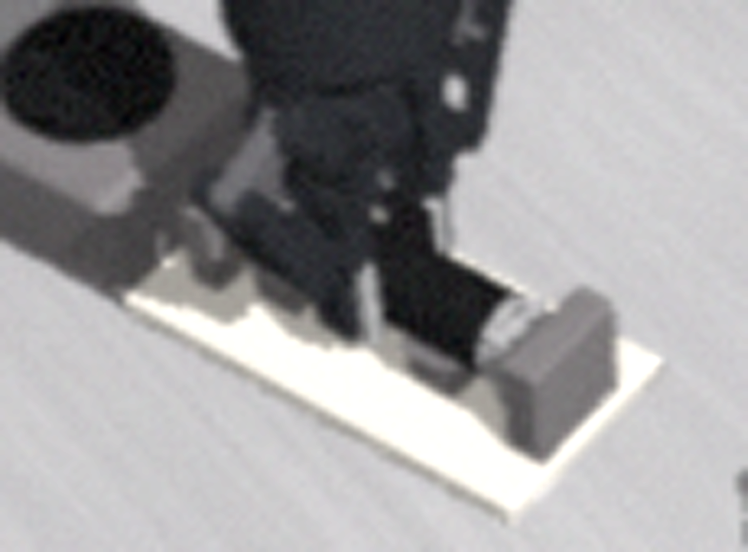

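Depth says the stick is level and at rest height, and the block sits 4 mm from my estimate. So the plate is near its stop and the button still has about 5 mm to the wall. The resistance looks like friction from pressing down, so I'll relieve the vertical load.

```bash
W='from go import *
where()'
python3 -m crank '[[-0.6,[0,0,-0.0006],[0,0,0]],[-0.6,[0,0,-0.0012],[0,0,0]],[-0.6,[0,0,-0.0012],[0,0,0]],[-0.6,[0,0,-0.0012],[0,0,0]]]' >/dev/null; python3 -c "$W"
```

```text
M dock mm [ 1.4 -0.2  0.8] tilt -0.04 F dock [ 5.   1.3 -4.3] t 9.3667
```

```bash
W='from go import *
where()'
python3 -m crank '[[-0.6,[-0.001,0,0],[0,0,0]],[-0.6,[-0.0018,0,0.0004],[0,0,0]],[-0.6,[-0.0018,0,0.0004],[0,0,0]],[-0.6,[-0.0018,0,0.0004],[0,0,0]]]' >/dev/null; python3 -c "$W"
python3 -m crank '[[-0.3,[0,0,0],[0,0,0]],[-0.1,[0,0,0],[0,0,0]],[0,[0,0,0],[0,0,0]],[0.2,[0,0,0],[0,0,0]],[0.4,[0,0,0],[0,0,0]],[0.4,[0,0,0],[0,0,0]],[0.4,[0,0,0],[0,0,0]],[0.4,[0,0,0],[0,0,0]]]'; python3 -c "
from an import *
an('s6')"
```

```text
M dock mm [ 2.9 -0.2  0.5] tilt -0.07 F dock [ 5.5  1.4 -2.1] t 9.7
time: 10.37
eef_pos: [0.4899, -0.1674, 0.0217]
tool_rot: [0.597, 0.802, 0.002, 0.0]
ft_force: [0.0, -0.6, 1.0]
grip_width: 0.0598
finger_force: 0.0
M dock mm [ 2.5 -0.3  0.5] tilt -0.1 F dock [-0.4 -0.3  0.2] t 10.4167
block top x [-82.3 -75.4 -67.6] y [-18.9  21.2] 110
-57 16 ridge z [ 3.5  7.4 12.7] y 0.8
-51 23 ridge z [ 6.1 13.  16.4] y 0.8
-45 10 ridge z [13.  14.8 15.7] y 2.3
-39 10 ridge z [11.3 13.6 15. ] y 0.5
-33 13 ridge z [12.8 13.6 16.4] y 0.3
-27 10 ridge z [12.  14.5 15.6] y 1.3
-21 9 ridge z [11.9 13.7 15.4] y 0.7
-15 12 ridge z [12.5 14.2 15.1] y 1.0
-9 10 ridge z [13.6 15.4 16.1] y 1.2
-3 11 ridge z [13.3 14.  15.4] y 0.7
3 14 ridge z [11.9 14.2 15.1] y 0.0
9 12 ridge z [14.  14.4 16.8] y 1.0
15 5 ridge z [11.6 15.  15.5] y 1.4
```

Released, with the stick level at rest height. Retreating straight up, then aside to clear the view.

```bash
python3 -m crank '[[0.5,[0,0,-0.01],[0,0,0]],[0.5,[0,0,-0.03],[0,0,0]],[0.5,[0,0,-0.06],[0,0,0]],[0.5,[0,0,-0.1],[0,0,0]],[0.5,[0,0,-0.14],[0,0,0]],[0.5,[0.04,-0.02,-0.16],[0,0,0]],[0.5,[0.08,-0.06,-0.18],[0,0,0]],[0.5,[0.12,-0.1,-0.18],[0,0,0]],[0.5,[0.15,-0.13,-0.18],[0,0,0]],[0.5,[0.15,-0.13,-0.18],[0,0,0]]]'
python3 - <<'E'
from an import *
an('s7')
snap('top','t7'); a=cv2.imread('pics/t7.png')[185:265,325:435]; b=cv2.imread('pics/s7.png')[90:170,165:275]
cv2.imwrite('pics/c7.png',cv2.convertScaleAbs(np.hstack([cv2.resize(i,(400,291),interpolation=2) for i in(a,b)]),alpha=1.6))
E
```

```text
time: 11.25
eef_pos: [0.3202, -0.0605, 0.2022]
tool_rot: [0.597, 0.802, 0.002, 0.001]
ft_force: [0.7, 0.8, 0.6]
grip_width: 0.0641
finger_force: 0.0
M dock mm [-154.1 -138.1  180.3] tilt -0.33 F dock [-6.1 -4.7 -1.7] t 11.3
block top x [-82.1 -74.9 -67.7] y [-18.5  21.7] 106
-57 18 ridge z [ 2.5  6.4 12.8] y 0.0
-51 18 ridge z [ 4.9 11.8 15.8] y 1.3
-45 12 ridge z [12.1 14.9 16.2] y 1.9
-39 9 ridge z [12.3 14.1 15.7] y 1.4
-33 13 ridge z [13.4 14.4 15.1] y 0.2
-27 9 ridge z [13.4 13.8 15. ] y -0.6
-21 10 ridge z [12.3 13.8 15.3] y 1.9
-15 10 ridge z [13.1 13.9 15.9] y 0.6
-9 13 ridge z [12.3 14.3 15.8] y 0.1
-3 11 ridge z [12.3 14.2 15. ] y 1.4
3 11 ridge z [12.7 14.4 16.2] y 0.7
9 12 ridge z [12.6 14.2 17.2] y 2.0
15 11 ridge z [12.7 13.8 14.4] y 0.7
21 9 ridge z [12.5 14.4 15.9] y 2.2
27 10 ridge z [12.  13.9 16.9] y -1.4
33 14 ridge z [10.6 13.5 15.9] y 0.4
39 9 ridge z [13.9 14.7 15.4] y 0.3
45 9 ridge z [13.  14.7 15.1] y 2.2
51 11 ridge z [13.1 14.  14.9] y -0.2
57 7 ridge z [ 0.7 14.5 15.1] y 3.0
```

View pics/c7.png

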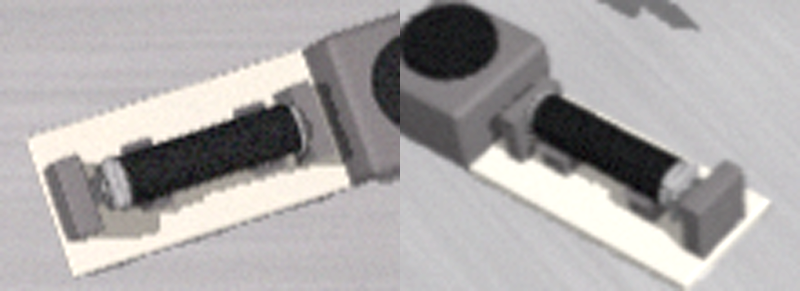

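Both views show the stick level on its rests, flat end on the plate (115,180 left crop), button at the end wall (305,130), and the gripper clear. Handing in.

```bash
python3 -m crank '[[0.5,[0,0,0],[0,0,0]],[0.5,[0,0,0],[0,0,0]],[0.5,[0,0,0],[0,0,0]]]' && python3 -c "
from station import manip
print(manip.hand_in())"
```

```text
time: 11.6
eef_pos: [0.3229, -0.062, 0.2019]
tool_rot: [0.598, 0.802, 0.002, 0.001]
ft_force: [-0.8, -0.1, 0.5]
grip_width: 0.0639
finger_force: 0.0
the job is handed in; nothing more can be done
None
```

The thicker battery stick lies level on its rests in the pump's bay, flat end on the sprung plate and button at the end wall. I released it and handed the job in at 11.6 s with the gripper clear; no verdict was returned.

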